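# Weigh a part-used solder spool on the bench spring balance

### The arm

A 6-joint arm with a two-finger parallel gripper is mounted at the origin on a cart in front of the work surface, level with it; the furniture and walls round the work are solid. World frame = base frame: x ahead of the robot, y to its left, z up, the work surface at z = 0. Lengths are in mm, angles in rad, forces in N, time in s.
With the tool pointing down it reaches from about 375 to 975 mm from the base axis. Payload 3.8 kg.
Tool frame: the origin (TCP) lies midway between the tips of the shut fingers; the grasp point (between the pads) lies 19 mm behind it; z points along the fingers, y is the line along which they close (so a half turn about z gives the same grasp; the last joint's range is limited). The gripper opens to 88 mm and grips with 3 to 60 N. Pads are 18 mm wide; open, the fingers measure 123 mm over their backs; the gripper's body (75 mm by 187 mm) begins 45 mm behind the grasp point.
Start: joints at [-1.347, 0.264, 1.604, -0, 1.274, -0.037], TCP at [174.046, -652.17, 238.706] pointing down, gripper open.
Joint ranges: [-2.63, 2.63], [-0.94, 2.18], [0.31, 2.57], [-1.31, 4.45], [0, 2.66], [-2.55, 2.55]. Speed limits (rad/s): [2.57, 2.57, 3.14, 3.14, 3.14, 3.14].

### API

Orientations are given as a unit quaternion [w, x, y, z].
In Python, from cell import env gives the robot as it stands.
- The arm moves only by the tool play_rows, never from a script. Its argument "targets" is a list of rows, each a list of 6 numbers: the shift along the tool's x, y, z in units of 50 mm (1.0 is 50 mm), then the turn, a rotation vector about the tool's x, y, z in units of 6 degrees (1.0 is 6 degrees). A call has 1 to 5 rows; each row is the pose to reach, as a shift and turn from the pose commanded when the call began, along the tool's axes at that moment; what a row does not reach only later rows make up. A row lasts 1/8 s, in which the tool goes at most 62.5 mm and 10.7 degrees, less where a joint would pass 70% of its speed; a pose out of reach is approached as far as the arm can. A call with a gripper value outside its range is refused whole. "hand" is the opening in per cent of the stroke, from 0 (shut) to 100 (fully open), set as the call begins (left out, the last holds). The fingers move at their own pace and stop on an object; the grip force is fixed at half the most. Time passes only in rows, so rows that repeat a pose let the fingers close. It gives the time, the measured TCP pose, the force, the opening and the grip force at its end, in the units of the state.
- env.sense(): the state, without advancing time (a new reading comes with each control period).
- env.snapshot(name): name is "scene" or "top" or "wrist"; returns a dict with "pixels" (480x640x3 uint8, blue, green, red), "vfov" (degrees; the focal length in pixels is half the picture's height over the tangent of half this angle, whatever the lens; pixels are square), "cx", "cy" (the principal point, pixels), "R" (3x3) and "t" (3): a world point X has camera coordinates R X + t. Camera axes: x right, y down, z forward; pixel columns grow to the right and rows downward; lengths in mm; the calibration is good to about 2 mm. The wrist camera is an equidistant fisheye: a pixel r from the principal point sees the ray r / f radians off the axis. A picture is of the moment at which its call begins. There is no depth.
- env.job_done(): hands the job in; it is judged then, once.
The state is a dict: "time_s": time; "joint_pos": joint angles; "qd": joint speeds; "tau": joint torques, N m; "tool_pos": TCP position; "ee_rot": TCP orientation; "wrist_force": force on the tool from outside, world axes, zero at the start; "moment": the same for the moment, N m; "gripper_width": finger opening in mm; "finger_force": force on a finger pad.
Only numpy, scipy, OpenCV 4.12 (cv2) and the standard library are available. Lean on these libraries where they do the work, as an engineer would, in place of code of your own. Each camera call takes 0.05 s, during which the arm holds its last target. There are 200 camera calls.

### The job

Weigh the spool in the blue basket: lift the basket by its orange grip, hang its steel bail in the hook of the bench spring balance and let it down until the spring alone carries it, then let go. The red pointer must never jump or bounce, neither on the way down nor when you let go (the weight is not known), must not be pushed down onto the overload stop, and must end at rest with the basket hanging free; do not knock the other things on the bench.

Things in the scene. Friction and masses are not known exactly. Their poses are not given: they have to be found in the camera images.
- scale: Bench spring balance, fixed: grey base plate 10 mm thick (x -50 to +185, y -70 to +70 mm), aluminium column 298 mm high, white graduated plate on the column's +y side. Origin on the bench top, straight below the hook's trough. z up; +x points from the hook to the column, whose front (guide rods, blue carriage) is 120 mm from the trough.
- hook_seat (a point): Centre of the basket's bail bar when seated in the hook: 250 mm above the bench unloaded; it goes down with the hook. Axes as scale. The hook is an 8 mm steel rod: from the carriage it runs level along -x, its axis 8 mm above this point, then dips into a V trough 40 mm wide along x (lowest axis point 10 mm below this point).
- hook_tip (a point): Top of the hook's upturned free end: 27 mm to the -x side of the seat and 25 mm above it. The hook is open only to -x and upward, so the basket comes in from -x with its bar passing above this point, and is lowered once the bar is over the seat. Axes as scale.
- pointer (a joint): Travel of hook, carriage and red pointer, in m: 0 unloaded, growing downward. Spring about 80 N/m with some damping, so it goes down 12.3 mm for each 100 g; the spring can carry any load given here. Overload stop (red field of the plate) at 118 mm; it counts as overloaded beyond 112 mm. A delicate movement: the pointer should never travel faster than 60 mm/s, up or down.
- basket: Blue open plastic basket, 86 (x) x 106 (y) x 36 mm, with a fixed green-flanged solder spool inside (top at 39 mm) and a rigid steel-wire bail over it in its y-z plane. Total mass under 1 kg, widely different each time and not known. Origin at the centre of its underside, z up. The basket is the same turned half round about z.
- basket_bar (a point): Middle of the bail's top bar (7 mm round bar along the basket's y, highest at its middle), on its axis, 116.5 mm above the basket's underside; the bail's uprights stand at y = -55 and +55 mm. This point rests in the hook. Axes as basket.
- basket_grip (a point): Centre of the orange grip above the bar: a block 18 mm in x, 20 mm in y, 50 mm high, centre 35 mm above the bar's middle and 151.5 mm above the basket's underside. Take it across its y faces from above, so that the gripper keeps clear of the column. Axes as basket.
- the_multimeter: Bystander: orange multimeter, 150 x 76 x 40 mm, lying; origin under its centre.
- torque_driver: Bystander: dark torque screwdriver, 34 x 224 x 36 mm, lying along its y; origin under its centre.
- cup_screws: Bystander: white cup of screws, 58 mm across, 26 mm high; origin under its centre.
- cup_plugs: Bystander: red cup of plugs, 50 mm across, 26 mm high; origin under its centre.
- the_esd_brush: Bystander: black brush, 22 x 170 x 23 mm, lying along its y; origin under its centre.

How it is judged:
By the outcome, as a careful person would: the job done as asked, in the order asked, and still so for the second after the job is handed in, with the robot touching nothing.
It also fails if it takes over 61 s, if anything falls off the work surface, if the arm or the gripper's body presses on something with over 40 N, if the wrist force passes 120 N, or if a joint passes its speed limit or range.

## Working session

There is one attempt and no reset: what is moved stays moved. The work goes in short steps, Python scripts to look and compute and a tool call to move; the robot and the scene stay as the last step left them, time stands still between calls to the robot, and variables do not carry over. Pictures are saved under pics/ and viewed, at most 10 in all, crops included, and the job is handed in when it is done.

Besides the shell and the picture viewer there is one more tool, called after ">>>" in YAML: its name, and indented under it one key for each argument. play_rows: Moves the arm, as the interface text tells. Its arguments: {"type":"object","properties":{"targets":{"type":"array"},"hand":{"type":"number"}},"required":["targets"]}

```bash
mkdir -p pics; ls; python3 - <<'E'
from cell import env
import cv2,json,numpy as np
for n in("scene","top"):
    s=env.snapshot(n); cv2.imwrite(f"pics/{n}0.png",s["pixels"])
    np.savez(f"{n}0.npz",**s)
    print(n,s["vfov"],s["cx"],s["cy"],np.round(s["R"],3).tolist(),np.round(s["t"],1).tolist())
print(env.sense())
E
```

```text
pics
scene 44.02933182492215 319.35289537096236 235.28103009159832 [[0.693, -0.721, 0.012], [-0.567, -0.555, -0.608], [0.445, 0.415, -0.794]] [-391.8, 382.2, 1515.9]
top 48.80151443492158 316.5621983940853 237.82298247271018 [[-0.023, -1.0, -0.012], [-0.995, 0.024, -0.096], [0.096, 0.01, -0.995]] [-30.4, 522.9, 1384.4]
{'time_s': 0.1, 'joint_pos': array([-1.34690930e+00,  2.64684629e-01,  1.60523188e+00, -4.22527877e-05,
        1.27373028e+00, -3.68930704e-02]), 'qd': array([-7.01664785e-05, -1.92588633e-03, -3.47432151e-03,  1.37374558e-03,
       -2.01603395e-04,  1.85971412e-04]), 'tau': array([ 7.87102235e-04, -5.03617394e+01, -3.58071434e+01,  7.30551453e-02,
        2.33378971e-02, -6.25265898e-05]), 'tool_pos': array([ 173.88278734, -651.54439112,  237.51093462]), 'ee_rot': array([-1.02069788e-03,  9.91509925e-01,  1.30026974e-01, -1.15994497e-04]), 'wrist_force': array([ 0.34372658,  0.57931851, -0.3729477 ]), 'moment': array([-0.00802955,  0.03403836,  0.01899588]), 'finger_force': 0.0, 'gripper_width': 87.96778932229088}
```

View pics/scene0.png

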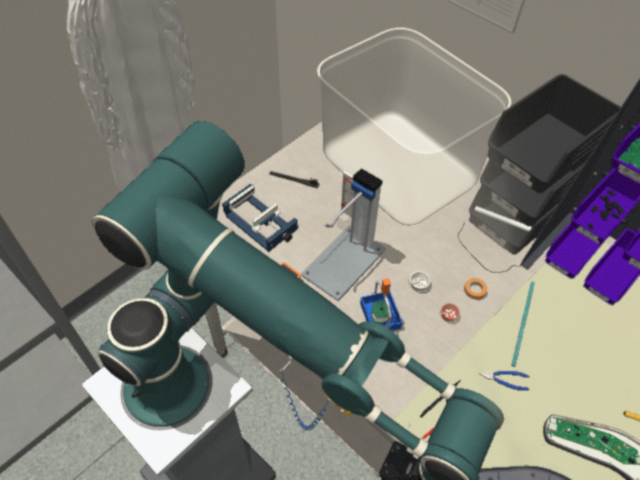

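View pics/top0.png

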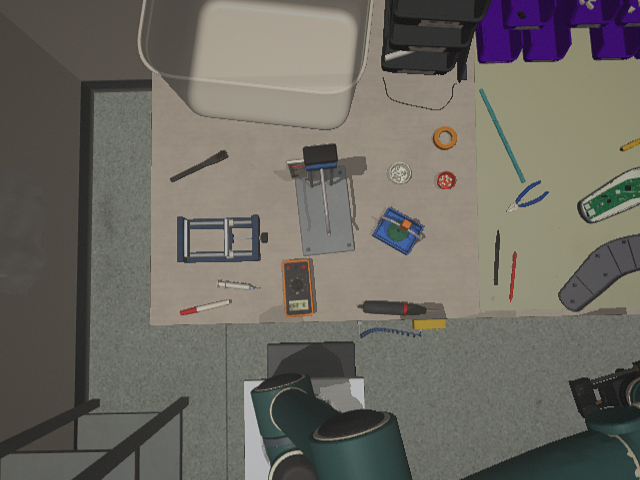

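The top view shows the scale's base plate at about (327,210) with the column at (320,157) and the hook rod down to (327,232). The basket is at (398,232) and its orange grip at (406,224). The multimeter is at (298,287) and the torque driver at (393,308).

```bash
cat > h.py <<'E'
import numpy as np,cv2
def load(n): return dict(np.load(n))
def ray(s,u,v,fish=False):
    f=240/np.tan(np.radians(float(s["vfov"]))/2); d=np.array([(u-s["cx"])/f,(v-s["cy"])/f,1.])
    if fish:
        r=np.hypot(d[0],d[1]); d=np.array([d[0]/r*np.sin(r),d[1]/r*np.sin(r),np.cos(r)]) if r>1e-9 else d
    R=s["R"]; return -R.T@s["t"], R.T@d
def plane(s,u,v,z,fish=False):
    o,d=ray(s,u,v,fish); return o+d*(z-o[2])/d[2]
def tri(s1,p1,s2,p2,f1=False,f2=False):
    o1,d1=ray(s1,*p1,f1);o2,d2=ray(s2,*p2,f2)
    k=np.linalg.lstsq(np.c_[d1,-d2],o2-o1,rcond=None)[0]
    a,b=o1+k[0]*d1,o2+k[1]*d2; return (a+b)/2,np.linalg.norm(a-b)
def blobs(img,lo,hi,amin=15):
    h=cv2.cvtColor(img,cv2.COLOR_BGR2HSV); m=cv2.inRange(h,np.array(lo),np.array(hi))
    n,l,st,c=cv2.connectedComponentsWithStats(m)
    return m,[(st[i].tolist(),c[i].round(1).tolist()) for i in range(1,n) if st[i][4]>=amin]
E
python3 - <<'E'
from h import *
t=load("top0.npz");s=load("scene0.npz")
for nm,S in(("top",t),("scene",s)):
    print(nm,"orange",[b for b in blobs(S["pixels"],(5,150,120),(17,255,255))[1]])
    print(nm,"blue",[b for b in blobs(S["pixels"],(105,120,60),(122,255,255),40)[1]])
a=cv2.resize(t["pixels"][130:270,280:440],None,fx=4.9,fy=4.2,interpolation=cv2.INTER_CUBIC) if 0 else cv2.resize(t["pixels"][140:265,280:440],None,fx=4,fy=4,interpolation=cv2.INTER_CUBIC)
b=cv2.resize(s["pixels"][165:340,295:415],None,fx=3.2,fy=3.2,interpolation=cv2.INTER_CUBIC)
cv2.imwrite("pics/c1.png",a);cv2.imwrite("pics/c2.png",b)
E
```

```text
top orange [([434, 127, 23, 21, 202], [445.0, 137.1]), ([402, 219, 9, 10, 59], [406.1, 223.8]), ([282, 259, 32, 58, 265], [297.7, 286.9])]
top blue [([306, 162, 31, 7, 93], [321.3, 165.1]), ([516, 181, 25, 22, 101], [526.4, 190.6]), ([519, 192, 30, 15, 96], [534.0, 200.2]), ([384, 207, 20, 14, 118], [392.7, 214.8]), ([373, 220, 44, 34, 475], [394.1, 237.6]), ([410, 224, 13, 11, 63], [415.8, 227.9])]
scene orange [([283, 263, 17, 15, 31], [292.7, 270.1]), ([382, 279, 8, 13, 62], [385.3, 283.8]), ([466, 279, 20, 18, 95], [476.3, 289.1])]
scene blue [([352, 182, 23, 18, 179], [362.9, 190.1]), ([361, 294, 23, 28, 288], [369.7, 304.3]), ([388, 294, 14, 37, 242], [394.0, 315.5]), ([495, 372, 31, 4, 55], [509.5, 372.9]), ([495, 378, 32, 11, 63], [509.1, 384.5])]
```

View pics/c1.png

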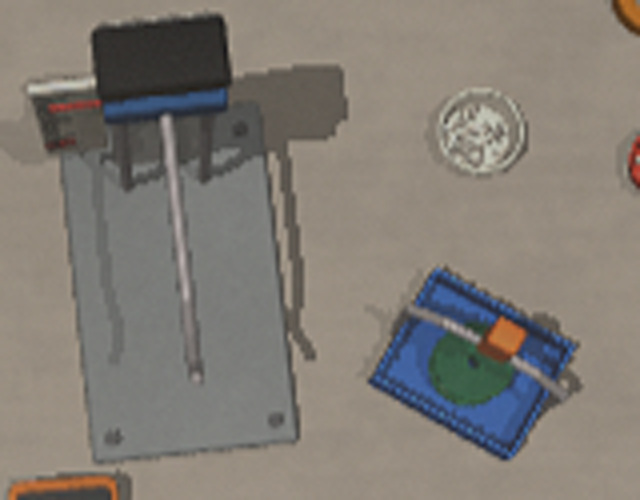

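View pics/c2.png

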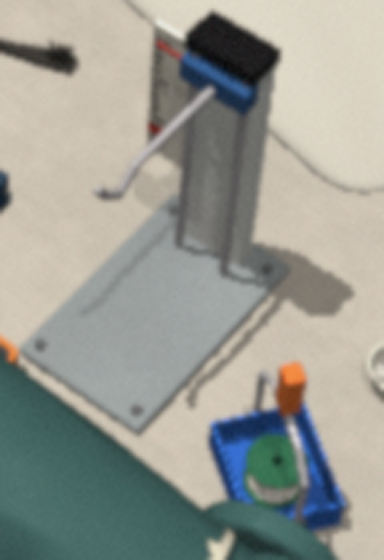

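The top crop shows the basket with its bail along the long side and the grip leaning towards (502,338). The base plate's front corners are at (93,462) and (298,440), and the hook tip is at (196,378). In the scene crop the hook tip is at (102,192).

```bash
python3 - <<'E'
from h import *
t=load("top0.npz");s=load("scene0.npz")
c=lambda u,v:(280+u/4-.375,140+v/4-.375)
d=lambda u,v:(295+u/3.2-.35,165+v/3.2-.35)
L=plane(t,*c(93,462),10);R=plane(t,*c(298,440),10)
print("front corners",L.round(1),R.round(1),np.linalg.norm(L-R))
yv=(L-R)/np.linalg.norm(L-R);th=np.arctan2(-yv[0],yv[1]);xv=np.array([yv[1],-yv[0],0])
print("scale yaw",np.degrees(th),"org",((L+R)/2+50*xv).round(1))
L2=plane(s,*d(22,350),10);R2=plane(s,*d(140,432),10);yv2=(L2-R2)/np.linalg.norm(L2-R2);x2=np.array([yv2[1],-yv2[0],0])
print("scene: yaw",np.degrees(np.arctan2(-yv2[0],yv2[1])),"org",((L2+R2)/2+50*x2).round(1),np.linalg.norm(L2-R2))
tip,e=tri(t,c(196,376),s,d(102,191));print("tip tri",tip.round(1),e,"tip top z275",plane(t,*c(196,376),275).round(1),"seat",(plane(t,*c(196,376),275)+27*xv).round(1))
m,_=blobs(t["pixels"],(100,100,40),(125,255,255));mm=np.zeros_like(m);mm[200:260,368:430]=m[200:260,368:430]
r=cv2.minAreaRect(cv2.findNonZero(mm));P=[plane(t,*p,36) for p in cv2.boxPoints(r)]
P=np.array(P);print("basket",P.mean(0).round(1),[round(float(np.linalg.norm(P[i]-P[i-1])),1) for i in range(4)])
for i in range(4):
    v=P[i]-P[i-1]; print("edge",np.degrees(np.arctan2(v[1],v[0])).round(1),np.linalg.norm(v).round(1))
g,e=tri(t,(406.1,223.8),s,(385.3,283.8));print("grip tri",g.round(1),e,"top pt z~172",plane(t,*c(503,338),172).round(1))
E
```

```text
front corners [477.7  -4.9  10. ] [ 489.2 -142.8   10. ] 138.3755164467034
scale yaw 4.763841063324706 org [533.3 -69.7  10. ]
scene: yaw 4.749163337985002 org [533.4 -75.6  10. ] 135.30946725219516
tip tri [508.5 -73.1 266.4] 3.1194303531845344 tip top z275 [506.4 -72.  275. ] seat [533.3 -69.8 275. ]
basket [ 534.9 -257.8   36. ] [105.8, 88.2, 106.3, 87.9]
edge 58.8 105.8
edge -31.1 88.2
edge -121.4 106.3
edge 148.6 87.9
grip tri [ 536.9 -259.9  161.3] 1.5895347949834 top pt z~172 [ 535.5 -256.9  172. ]
```

>>> play_rows:
  targets:
    - [0.9, -0.57, 0, 0, 0, 0.76]
    - [1.8, -1.14, 0, 0, 0, 1.53]
    - [2.7, -1.72, 0, 0, 0, 2.3]
    - [3.6, -2.3, 0, 0, 0, 3.07]
    - [4.5, -2.87, 0, 0, 0, 3.83]
  hand: 100

```text
time_s: 0.72
tool_pos: [355.2, -453.9, 238.3]
ee_rot: [-0.0, 0.997, -0.072, -0.0]
wrist_force: [0.3, -0.3, 0.8]
gripper_width: 88.4
finger_force: 0.0
```

>>> play_rows:
  targets:
    - [0.7, -1.0, 0, 0, 0, 0.9]
    - [1.4, -2.0, 0, 0, 0, 1.8]
    - [2.1, -3.0, 0, 0, 0, 2.7]
    - [2.7, -3.9, 0, 0, 0, 3.4]
    - [3.0, -4.4, 0, 0, 0, 3.8]

```text
time_s: 1.35
tool_pos: [535.0, -256.2, 238.1]
ee_rot: [-0.0, 0.964, -0.266, -0.0]
wrist_force: [-1.0, 0.0, -0.1]
gripper_width: 88.2
finger_force: 0.0
```

>>> play_rows:
  targets:
    - [0, 0, 0, 0, 0, 0]

```text
time_s: 1.48
tool_pos: [534.5, -256.7, 238.1]
ee_rot: [-0.0, 0.964, -0.264, -0.001]
wrist_force: [-0.7, -0.2, -0.1]
gripper_width: 88.2
finger_force: 0.0
```

```bash
python3 - <<'E'
from h import *
from cell import env
s=env.snapshot("wrist");np.savez("w1.npz",**s);cv2.imwrite("pics/w1.png",s["pixels"])
t=env.snapshot("top");np.savez("top1.npz",**t)
q=env.sense();print(q["tool_pos"],q["ee_rot"],q["wrist_force"],q["time_s"])
for u,v in[(0,0)]:pass
print("orange",blobs(s["pixels"],(5,150,120),(17,255,255),30)[1])
X=np.array([[536,-258,176.5],[536,-258,126.5]]);
for x in X:
    p=s["R"]@x+s["t"];r=np.arctan2(np.hypot(p[0],p[1]),p[2]);f=240/np.tan(np.radians(float(s["vfov"]))/2);k=f*r/np.hypot(p[0],p[1]);print("expect",p.round(1),s["cx"]+k*p[0],s["cy"]+k*p[1])
E
```

```text
[ 533.29493774 -258.62675339  238.21074725] [ 1.80240262e-04  9.64186168e-01 -2.65225696e-01 -5.74507021e-04] [0.11043198 0.55947974 0.02618018] 1.575
orange [([308, 238, 32, 28, 279], [325.4, 250.1]), ([188, 376, 34, 31, 143], [204.6, 391.2])]
expect [ -0.8   7.8 218.3] 318.54669879333005 253.6236831019023
expect [ -0.8  -5.2 266.6] 318.8070779582034 233.12280507525261
```

View pics/w1.png

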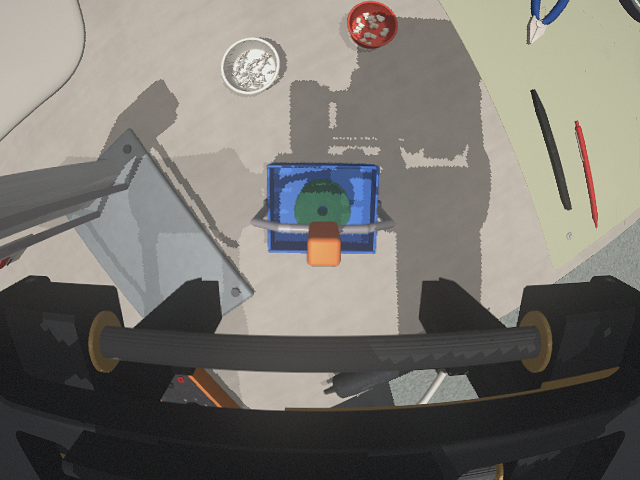

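The wrist view shows the basket square to the gripper. Its rim is centred near (323,207) and the grip's top face is near (324,246).

```bash
python3 - <<'E'
from h import *
s=load("w1.npz")
for p,z in(((324,259),151.5),((323.5,252),36),((323.5,163),36),((324,230),176.5-50*0)):
    print(p,plane(s,*p,z,True).round(1))
a,b=plane(s,267,252,36,True),plane(s,378,252,36,True);print(a,b,np.degrees(np.arctan2(b[1]-a[1],b[0]-a[0])))
print(s["R"].round(3))
m,_=blobs(s["pixels"],(100,100,40),(125,255,255));mm=np.zeros_like(m);mm[150:260,255:390]=m[150:260,255:390]
r=cv2.minAreaRect(cv2.findNonZero(mm));P=np.array([plane(s,*p,36,True) for p in cv2.boxPoints(r)]);print(r,P.mean(0).round(1))
E
```

```text
(324, 259) [ 524.4 -255.2  151.5]
(323.5, 252) [ 498.1 -240.5   36. ]
(323.5, 163) [ 572.7 -284.5   36. ]
(324, 230) [ 546.7 -268.   176.5]
[ 526.42470566 -192.45177409   36.        ] [ 470.48301248 -286.93456235   36.        ] -120.62907217181119
[[-0.509 -0.861 -0.   ]
 [-0.831  0.492  0.26 ]
 [-0.223  0.133 -0.966]]
((322.0028381347656, 207.81541442871094), (111.30989074707031, 89.68168640136719), 0.8814040422439575) [ 536.  -261.3   36. ]
```

>>> play_rows:
  targets:
    - [0.04, 0.03, 0.6, 0, 0, 0]
    - [0.04, 0.03, 1.2, 0, 0, 0]
    - [0.04, 0.03, 1.7, 0, 0, 0]
    - [0.04, 0.03, 2.0, 0, 0, 0]
    - [0.04, 0.03, 2.11, 0, 0, 0]

```text
time_s: 2.2
tool_pos: [533.7, -261.5, 132.3]
ee_rot: [-0.0, 0.964, -0.266, -0.001]
wrist_force: [0.7, 0.5, 0.2]
gripper_width: 88.0
finger_force: 0.0
```

>>> play_rows:
  targets:
    - [0, 0, 0, 0, 0, 0]
    - [0, 0, 0, 0, 0, 0]
    - [0, 0, 0, 0, 0, 0]
    - [0, 0, 0, 0, 0, 0]
    - [0, 0, 0, 0, 0, 0]
  hand: 0

```text
time_s: 2.82
tool_pos: [534.8, -260.9, 133.4]
ee_rot: [0.0, 0.964, -0.266, 0.0]
wrist_force: [0.6, -0.8, -0.3]
gripper_width: 39.9
finger_force: 0.0
```

>>> play_rows:
  targets:
    - [0, 0, 0, 0, 0, 0]
    - [0, 0, 0, 0, 0, 0]
    - [0, 0, 0, 0, 0, 0]

```text
time_s: 3.2
tool_pos: [534.7, -260.6, 133.0]
ee_rot: [-0.0, 0.964, -0.266, -0.0]
wrist_force: [1.2, 0.9, 0.3]
gripper_width: 19.9
finger_force: 30.0
```

>>> play_rows:
  targets:
    - [0, 0, -0.2, 0, 0, 0]
    - [0, 0, -0.6, 0, 0, 0]
    - [0, 0, -1.1, 0, 0, 0]
    - [0, 0, -1.6, 0, 0, 0]
    - [0, 0, -2.1, 0, 0, 0]

```text
time_s: 3.82
tool_pos: [534.6, -261.1, 240.2]
ee_rot: [0.0, 0.964, -0.266, 0.0]
wrist_force: [0.2, -0.1, -5.1]
gripper_width: 19.9
finger_force: 30.0
```

>>> play_rows:
  targets:
    - [0, 0, -0.5, 0, 0, 0]
    - [0, 0, -0.9, 0, 0, 0]
    - [0, 0, -1.2, 0, 0, 0]
    - [0, 0, -1.4, 0, 0, 0]
    - [0, 0, -1.47, 0, 0, 0]

```text
time_s: 4.45
tool_pos: [534.8, -261.0, 312.1]
ee_rot: [0.0, 0.964, -0.266, 0.0]
wrist_force: [0.3, 0.5, -4.0]
gripper_width: 19.3
finger_force: 30.0
```

>>> play_rows:
  targets:
    - [0, 0, 0, 0, 0, 0]
    - [0, 0, 0, 0, 0, 0]

```text
time_s: 4.7
tool_pos: [534.3, -260.7, 310.6]
ee_rot: [-0.0, 0.964, -0.266, -0.001]
wrist_force: [0.2, 1.2, -4.7]
gripper_width: 19.9
finger_force: 30.0
```

>>> play_rows:
  targets:
    - [-0.3, 0.18, 0, 0, 0, -0.9]
    - [-0.75, 0.44, 0, 0, 0, -2.2]
    - [-1.2, 0.71, 0, 0, 0, -3.6]
    - [-1.55, 0.92, 0, 0, 0, -5.0]
    - [-1.74, 1.03, 0, 0, 0, -5.93]

```text
time_s: 5.32
tool_pos: [432.3, -260.3, 311.0]
ee_rot: [-0.0, 0.999, 0.043, -0.001]
wrist_force: [-0.1, 0.3, -5.7]
gripper_width: 19.7
finger_force: 30.0
```

>>> play_rows:
  targets:
    - [0, 0, 0, 0, 0, 0]

```text
time_s: 5.45
tool_pos: [432.8, -260.4, 311.3]
ee_rot: [-0.0, 0.999, 0.04, -0.0]
wrist_force: [0.1, 0.1, -6.0]
gripper_width: 20.0
finger_force: 30.0
```

>>> play_rows:
  targets:
    - [0.04, -0.5, 0, 0, 0, 0]
    - [0.12, -1.4, 0, 0, 0, 0]
    - [0.2, -2.3, 0, 0, 0, 0]
    - [0.28, -3.2, 0, 0, 0, 0]
    - [0.32, -3.62, 0, 0, 0, 0]

```text
time_s: 6.08
tool_pos: [434.8, -76.6, 311.6]
ee_rot: [-0.0, 0.999, 0.041, 0.0]
wrist_force: [-0.3, -0.5, -5.6]
gripper_width: 19.8
finger_force: 30.0
```

>>> play_rows:
  targets:
    - [0, 0, 0, 0, 0, 0]
    - [0, 0, 0, 0, 0, 0]

```text
time_s: 6.32
tool_pos: [434.9, -79.2, 311.6]
ee_rot: [0.0, 0.999, 0.041, -0.0]
wrist_force: [0.4, 0.7, -5.0]
gripper_width: 19.8
finger_force: 30.0
```

```bash
python3 - <<'E'
from h import *
from cell import env
S=[]
for n in("wrist","top","scene"):
    s=env.snapshot(n);np.savez(n+"2.npz",**s);S.append(s);q=env.sense();print(q["tool_pos"].round(1),q["wrist_force"].round(2),q["time_s"])
a=cv2.resize(S[1]["pixels"][140:290,270:400],None,fx=3,fy=3,interpolation=cv2.INTER_CUBIC)
b=cv2.resize(S[2]["pixels"][150:300,270:410],None,fx=3,fy=3,interpolation=cv2.INTER_CUBIC)
w=np.zeros((450,810,3),np.uint8);w[:450,:390]=a;w[:450,390:810]=b
cv2.imwrite("pics/c3.png",w[:,:800]);cv2.imwrite("pics/w2.png",S[0]["pixels"])
E
```

```text
[434.8 -79.4 311.6] [ 0.19 -0.39 -4.27] 6.375
[434.7 -79.6 311.6] [ 1.08  0.43 -4.83] 6.425
[434.7 -79.6 311.6] [-0.62  0.05 -4.37] 6.475
```

View pics/c3.png

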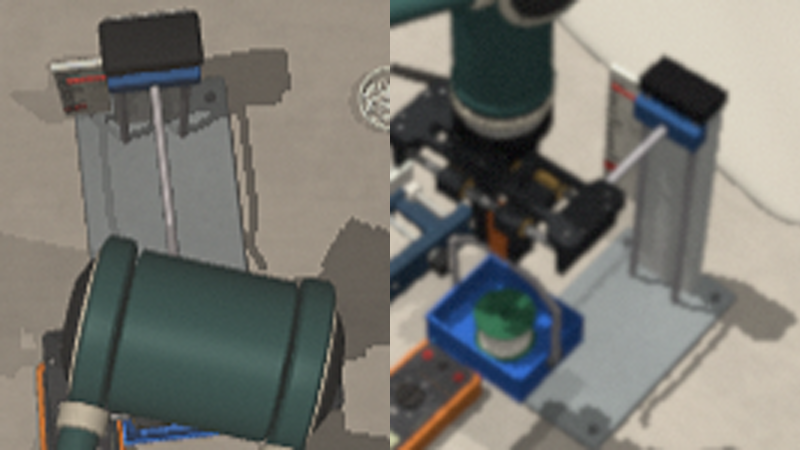

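View pics/w2.png

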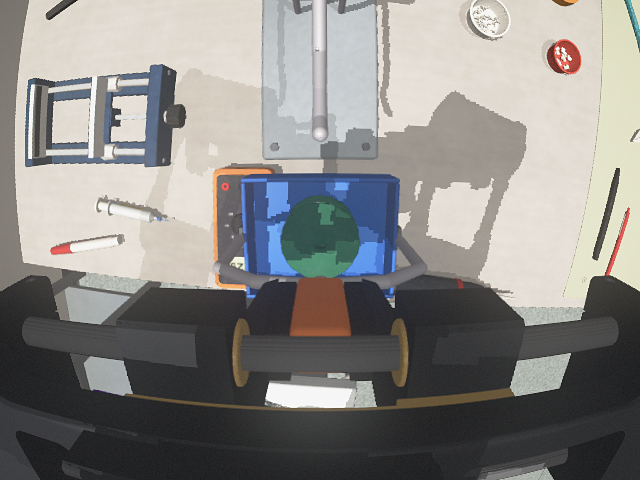

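The wrist view shows the hook rod in line with the grip, with its tip at about (320,132) and the grip column at x≈320. The basket is square to the scale.

```bash
python3 - <<'E'
from h import *
s=load("wrist2.npz")
for p in((320,132),(320,128),(320,136)): print(p,plane(s,*p,275,True).round(1))
print("rod at 258",plane(s,320,40,258,True).round(1))
# basket rim centre at underside 311.6-132.7 -> +36
m,_=blobs(s["pixels"],(100,100,40),(125,255,255));mm=np.zeros_like(m);mm[170:215,235:405]=m[170:215,235:405]
x,y,w,h=cv2.boundingRect(cv2.findNonZero(mm));z=311.6-132.7+36;print(x,y,w,h,plane(s,x,178,z,True).round(1),plane(s,x+w,178,z,True).round(1))
print(load("wrist2.npz")["cx"])
E
```

```text
(320, 132) [505.6 -74.3 275. ]
(320, 128) [507.5 -74.1 275. ]
(320, 136) [503.6 -74.4 275. ]
rod at 258 [557.1 -70.  258. ]
241 174 159 41 [473.5 -24.1 214.9] [ 482.2 -129.7  214.9]
319.8599878721687
```

>>> play_rows:
  targets:
    - [0.2, 0, 0, 0, 0, 0]
    - [0.7, 0, 0, 0, 0, 0]
    - [1.25, 0, 0, 0, 0, 0]
    - [1.75, 0, 0, 0, 0, 0]
    - [1.97, 0, 0, 0, 0, 0]

```text
time_s: 7.1
tool_pos: [534.2, -71.0, 311.2]
ee_rot: [-0.0, 0.999, 0.041, -0.0]
wrist_force: [-0.3, 0.2, -4.0]
gripper_width: 19.8
finger_force: 30.0
```

>>> play_rows:
  targets:
    - [0, 0, 0, 0, 0, 0]
    - [0, 0, 0.12, 0, 0, 0]
    - [0, 0, 0.3, 0, 0, 0]
    - [0, 0, 0.42, 0, 0, 0]
    - [0, 0, 0.5, 0, 0, 0]

```text
time_s: 7.72
tool_pos: [532.1, -70.7, 286.0]
ee_rot: [-0.0, 0.999, 0.041, -0.0]
wrist_force: [-0.1, -0.1, -5.0]
gripper_width: 19.5
finger_force: 30.0
```

```bash
python3 - <<'E'
from h import *
from cell import env
s=env.snapshot("scene");np.savez("scene3.npz",**s);t=env.snapshot("top");w=env.snapshot("wrist");np.savez("wrist3.npz",**w)
q=env.sense();print(q["tool_pos"].round(1),q["wrist_force"].round(2),q["time_s"])
b=cv2.resize(s["pixels"][120:290,300:420],None,fx=3.5,fy=3.5,interpolation=cv2.INTER_CUBIC)
c=cv2.resize(w["pixels"][0:330,150:490],(380,369))
v=np.zeros((595,800,3),np.uint8);v[:b.shape[0],:420]=b;v[:369,420:]=c;cv2.imwrite("pics/c4.png",v)
print("pointer red",blobs(s["pixels"][150:260,320:380],(0,110,90),(8,255,255),2)[1])
E
```

```text
[532.5 -70.7 286.5] [-0.08 -0.21 -4.09] 7.875
pointer red [([27, 30, 4, 3, 5], [28.4, 30.8])]
```

View pics/c4.png

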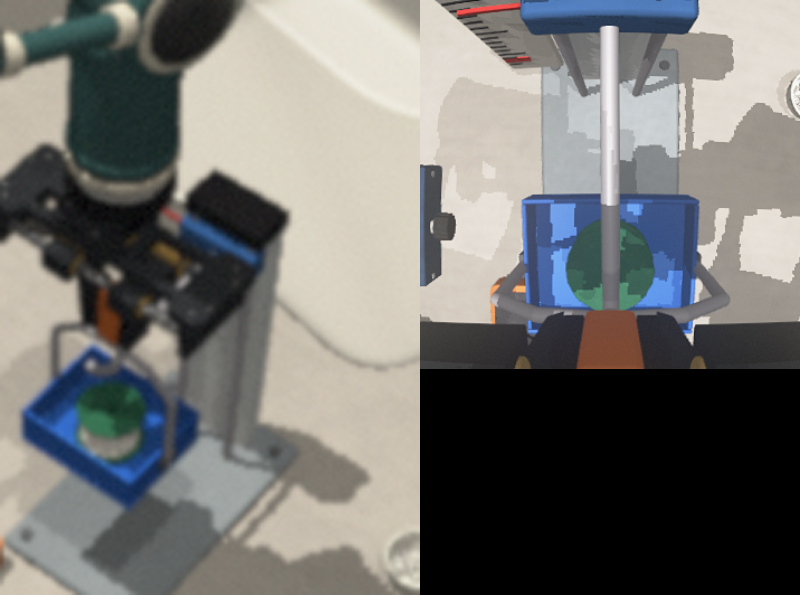

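The bar is over the trough and inside the hook, with the hook rod in line. I'll lower it gently.

>>> play_rows:
  targets:
    - [0, 0, 0.06, 0, 0, 0]
    - [0, 0, 0.14, 0, 0, 0]
    - [0, 0, 0.22, 0, 0, 0]
    - [0, 0, 0.28, 0, 0, 0]
    - [0, 0, 0.34, 0, 0, 0]

```text
time_s: 8.5
tool_pos: [532.7, -70.7, 269.4]
ee_rot: [0.0, 0.999, 0.041, -0.0]
wrist_force: [0.3, 0.1, -5.3]
gripper_width: 19.9
finger_force: 30.0
```

>>> play_rows:
  targets:
    - [0, 0, 0.05, 0, 0, 0]
    - [0, 0, 0.1, 0, 0, 0]
    - [0, 0, 0.15, 0, 0, 0]
    - [0, 0, 0.2, 0, 0, 0]
    - [0, 0, 0.25, 0, 0, 0]

```text
time_s: 9.12
tool_pos: [532.8, -70.7, 257.2]
ee_rot: [0.0, 0.999, 0.041, 0.0]
wrist_force: [0.5, -0.5, -3.6]
gripper_width: 19.8
finger_force: 30.0
```

>>> play_rows:
  targets:
    - [0, 0, 0.06, 0, 0, 0]
    - [0, 0, 0.12, 0, 0, 0]
    - [0, 0, 0.18, 0, 0, 0]
    - [0, 0, 0.24, 0, 0, 0]
    - [0, 0, 0.3, 0, 0, 0]

```text
time_s: 9.75
tool_pos: [532.8, -70.7, 242.2]
ee_rot: [0.0, 0.999, 0.041, 0.0]
wrist_force: [-0.8, -0.2, -3.2]
gripper_width: 19.8
finger_force: 30.0
```

```bash
cat > avg.py <<'E'
from h import *
from cell import env
import sys
F=[];T=[]
for i in range(int(sys.argv[1])):
    w=env.snapshot("wrist");q=env.sense();F.append(q["wrist_force"]);T.append(q["tool_pos"])
print(np.mean(T,0).round(2),np.mean(F,0).round(2),np.std(F,0).round(2),q["moment"],q["time_s"],q["gripper_width"])
np.savez("wl.npz",**w);cv2.imwrite(f"pics/w{q['time_s']:.2f}.png",w["pixels"])
E
python3 avg.py 16
```

```text
[532.59 -70.74 242.16] [-1.27  0.09 -3.22] [0.42 0.29 0.34] [ 0.05678032  0.30729916 -0.03946325] 10.55 19.74694633565272
```

The side force of -1.3 N means the bar sits on the trough's +x slope. I'll ease it back toward -x while still lowering.

>>> play_rows:
  targets:
    - [-0.02, 0, 0, 0, 0, 0]
    - [-0.04, 0, 0, 0, 0, 0]
    - [-0.04, 0, 0, 0, 0, 0]

```text
time_s: 10.92
tool_pos: [531.6, -70.9, 242.7]
ee_rot: [0.0, 0.999, 0.041, 0.001]
wrist_force: [2.4, 0.4, -2.4]
gripper_width: 19.9
finger_force: 30.0
```

```bash
python3 avg.py 8
```

```text
[531.48 -70.9  242.61] [ 3.41  0.57 -3.37] [0.73 0.39 0.58] [ 0.08955508 -0.75197675 -0.03498442] 11.325 19.581190676880098
```

>>> play_rows:
  targets:
    - [0.015, 0, 0, 0, 0, 0]
    - [0.015, 0, 0, 0, 0, 0]

```text
time_s: 11.58
tool_pos: [531.5, -70.9, 242.2]
ee_rot: [0.0, 0.999, 0.041, 0.0]
wrist_force: [2.7, 0.8, -3.4]
gripper_width: 19.6
finger_force: 30.0
```

```bash
python3 avg.py 8
```

```text
[531.5  -70.88 242.2 ] [ 3.3  -0.32 -3.3 ] [0.57 0.38 0.3 ] [-0.03075967 -0.58525674  0.01939863] 11.975 19.801667090466783
```

>>> play_rows:
  targets:
    - [0.015, 0, 0, 0, 0, 0]
    - [0.015, 0, 0, 0, 0, 0]

```text
time_s: 12.22
tool_pos: [531.6, -70.8, 241.9]
ee_rot: [0.0, 0.999, 0.041, -0.001]
wrist_force: [1.3, -1.1, -3.5]
gripper_width: 20.0
finger_force: 30.0
```

```bash
python3 avg.py 8
```

```text
[531.7  -70.84 241.94] [ 0.03 -0.96 -3.28] [0.63 0.67 0.41] [-0.16029899  0.08847869 -0.01374183] 12.625 19.269246540372308
```

>>> play_rows:
  targets:
    - [0, 0, 0.06, 0, 0, 0]
    - [0, 0, 0.12, 0, 0, 0]
    - [0, 0, 0.18, 0, 0, 0]
    - [0, 0, 0.24, 0, 0, 0]
    - [0, 0, 0.3, 0, 0, 0]

```text
time_s: 13.25
tool_pos: [531.9, -70.8, 226.9]
ee_rot: [-0.0, 0.999, 0.041, -0.0]
wrist_force: [-2.6, -1.7, -1.9]
gripper_width: 19.9
finger_force: 30.0
```

>>> play_rows:
  targets:
    - [0, 0, 0.06, 0, 0, 0]
    - [0, 0, 0.12, 0, 0, 0]
    - [0, 0, 0.18, 0, 0, 0]
    - [0, 0, 0.22, 0, 0, 0]
    - [0, 0, 0.24, 0, 0, 0]

```text
time_s: 13.88
tool_pos: [532.0, -70.8, 215.0]
ee_rot: [-0.0, 0.999, 0.041, -0.0]
wrist_force: [-4.0, -1.4, -0.4]
gripper_width: 19.8
finger_force: 30.0
```

```bash
python3 avg.py 16
```

```text
[532.02 -70.78 215.19] [-4.65 -1.59 -1.06] [0.51 0.61 0.56] [-0.25971189  0.87381646 -0.00303962] 14.675 19.747539452853626
```

>>> play_rows:
  targets:
    - [-0.01, 0.005, 0.04, 0, 0, 0]
    - [-0.02, 0.01, 0.08, 0, 0, 0]
    - [-0.02, 0.01, 0.12, 0, 0, 0]
    - [-0.02, 0.01, 0.15, 0, 0, 0]
    - [-0.02, 0.01, 0.17, 0, 0, 0]

```text
time_s: 15.3
tool_pos: [531.8, -71.0, 206.9]
ee_rot: [-0.0, 0.999, 0.041, 0.001]
wrist_force: [-1.2, 2.9, -0.5]
gripper_width: 19.3
finger_force: 30.0
```

```bash
python3 avg.py 20
```

```text
[531.69 -71.17 206.91] [ 0.51  3.63 -0.27] [0.96 0.52 0.42] [ 0.7867493  -0.32448103 -0.00777138] 16.3 20.080407286988812
```

>>> play_rows:
  targets:
    - [0, -0.007, 0.03, 0, 0, 0]
    - [0, -0.007, 0.05, 0, 0, 0]
    - [0, -0.007, 0.065, 0, 0, 0]
    - [0, -0.007, 0.065, 0, 0, 0]

```text
time_s: 16.8
tool_pos: [531.6, -71.3, 203.6]
ee_rot: [0.0, 0.999, 0.041, 0.0]
wrist_force: [3.0, 2.2, 0.1]
gripper_width: 19.6
finger_force: 30.0
```

```bash
python3 avg.py 20
```

```text
[531.51 -71.18 203.62] [ 3.97  1.46 -0.04] [0.78 0.73 0.38] [ 0.1125844  -0.81120649 -0.02081937] 17.8 19.918551835162774
```

>>> play_rows:
  targets:
    - [0.01, -0.004, 0.01, 0, 0, 0]
    - [0.016, -0.004, 0.01, 0, 0, 0]
    - [0.016, -0.004, 0.01, 0, 0, 0]

```text
time_s: 18.18
tool_pos: [531.6, -71.0, 202.7]
ee_rot: [0.0, 0.999, 0.041, -0.001]
wrist_force: [2.8, -1.3, 0.5]
gripper_width: 19.7
finger_force: 30.0
```

```bash
python3 avg.py 20
```

```text
[531.68 -70.96 202.81] [ 1.38 -2.71 -0.05] [0.99 0.7  0.55] [-0.76582583 -0.02165841  0.04807318] 19.175 19.646265005489557
```

>>> play_rows:
  targets:
    - [0, 0.004, 0, 0, 0, 0]
    - [0, 0.004, 0, 0, 0, 0]

```text
time_s: 19.42
tool_pos: [531.7, -70.9, 202.8]
ee_rot: [-0.0, 0.999, 0.041, -0.0]
wrist_force: [-0.4, -4.2, 0.8]
gripper_width: 19.7
finger_force: 30.0
```

```bash
python3 avg.py 6;python3 avg.py 6
```

```text
[531.78 -70.92 202.83] [-0.54 -3.63  0.37] [0.42 0.48 0.24] [-0.63994043  0.16012569  0.05068963] 19.725 19.86053255661304
[531.81 -70.93 202.84] [-1.21 -3.38  0.33] [0.63 0.38 0.45] [-0.63808502  0.25781836  0.042772  ] 20.025 19.799652008045065
```

>>> play_rows:
  targets:
    - [-0.003, 0.006, -0.01, 0, 0, 0]
    - [-0.003, 0.006, -0.02, 0, 0, 0]
    - [-0.003, 0.006, -0.02, 0, 0, 0]
    - [-0.003, 0.006, -0.02, 0, 0, 0]

```text
time_s: 20.52
tool_pos: [531.8, -71.0, 203.9]
ee_rot: [-0.0, 0.999, 0.041, -0.0]
wrist_force: [-0.4, -1.5, 0.5]
gripper_width: 19.8
finger_force: 30.0
```

```bash
python3 avg.py 6;python3 avg.py 10
```

```text
[531.82 -71.04 203.89] [-1.53 -1.19  0.03] [0.46 0.63 0.6 ] [-0.1409955   0.33121085 -0.02816191] 20.825 19.714353264693
[531.83 -71.07 203.9 ] [-1.57 -0.62  0.08] [0.74 0.63 0.47] [-0.00223038  0.32866834 -0.04855404] 21.325 19.80023342222757
```

>>> play_rows:
  targets:
    - [0, 0, 0, 0, 0, 0]
    - [0, 0, 0, 0, 0, 0]
    - [0, 0, 0, 0, 0, 0]
    - [0, 0, 0, 0, 0, 0]
    - [0, 0, 0, 0, 0, 0]
  hand: 70

```text
time_s: 21.95
tool_pos: [532.0, -71.2, 204.0]
ee_rot: [0.0, 0.999, 0.041, 0.0]
wrist_force: [0.5, -0.6, 0.2]
gripper_width: 61.5
finger_force: 0.0
```

```bash
python3 - <<'E'
from h import *
from cell import env
w=env.snapshot("wrist");q=env.sense();print(q["tool_pos"],q["wrist_force"],q["gripper_width"],q["time_s"])
cv2.imwrite("pics/rel.png",w["pixels"])
E
```

```text
[531.9303526  -71.23843526 203.96792095] [-0.05953125  0.55339691  1.03546637] 61.29997398220427 22.0
```

View pics/rel.png

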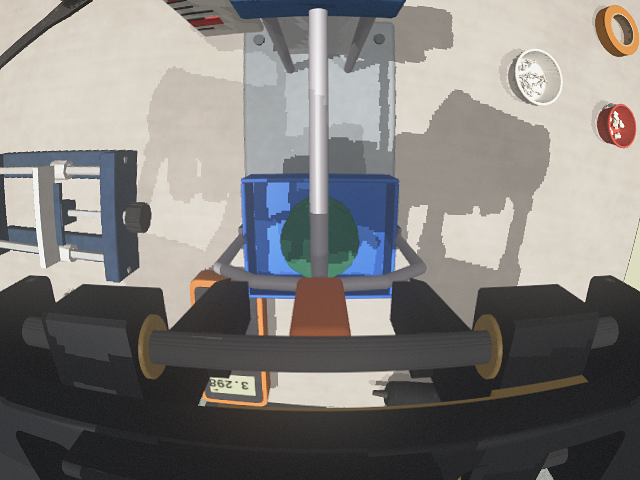

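The wrist view shows the fingers clear on both sides of the grip, at about (240,310) and (400,310). The basket hangs level in the hook. I'll withdraw straight up.

>>> play_rows:
  targets:
    - [0, 0, -0.1, 0, 0, 0]
    - [0, 0, -0.3, 0, 0, 0]
    - [0, 0, -0.6, 0, 0, 0]
    - [0, 0, -1.0, 0, 0, 0]
    - [0, 0, -1.5, 0, 0, 0]

```text
time_s: 22.62
tool_pos: [532.0, -71.3, 280.7]
ee_rot: [0.0, 0.999, 0.041, 0.0]
wrist_force: [0.1, -0.5, -0.5]
gripper_width: 61.9
finger_force: 0.0
```

>>> play_rows:
  targets:
    - [0, 0, -0.5, 0, 0, 0]
    - [-0.3, 0, -1.0, 0, 0, 0]
    - [-0.9, 0, -1.3, 0, 0, 0]
    - [-1.5, 0, -1.3, 0, 0, 0]
    - [-1.8, 0, -1.3, 0, 0, 0]

```text
time_s: 23.25
tool_pos: [441.6, -78.8, 345.8]
ee_rot: [0.0, 0.999, 0.041, 0.001]
wrist_force: [0.0, 0.5, -0.1]
gripper_width: 61.8
finger_force: 0.0
```

>>> play_rows:
  targets:
    - [0, 0, 0, 0, 0, 0]
    - [0, 0, 0, 0, 0, 0]
    - [0, 0, 0, 0, 0, 0]
    - [0, 0, 0, 0, 0, 0]
    - [0, 0, 0, 0, 0, 0]

```text
time_s: 23.88
tool_pos: [442.4, -78.7, 343.7]
ee_rot: [-0.0, 0.999, 0.041, -0.0]
wrist_force: [0.9, -0.4, 0.8]
gripper_width: 62.0
finger_force: 0.0
```

```bash
python3 - <<'E'
from h import *
from cell import env
P=[]
for i in range(12): w=env.snapshot("wrist"); P.append(w["pixels"].astype(int)) if i in(0,5,11) else 0
print([int((abs(P[i]-P[2]).max(2)>25).sum()) for i in(0,1)])
s=env.snapshot("scene");q=env.sense();print(q["tool_pos"],q["time_s"],q["wrist_force"])
b=cv2.resize(s["pixels"][120:300,300:420],None,fx=3.3,fy=3.3,interpolation=cv2.INTER_CUBIC)
v=np.zeros((594,796,3),np.uint8);v[:,:396]=b[:594];v[:300,396:]=cv2.resize(w["pixels"],(400,300));cv2.imwrite("pics/fin.png",v)
E
```

```text
[2292, 622]
[442.20091835 -78.6942003  343.97661522] 24.525 [-0.58501294 -0.47926185  0.31232601]
```

View pics/fin.png

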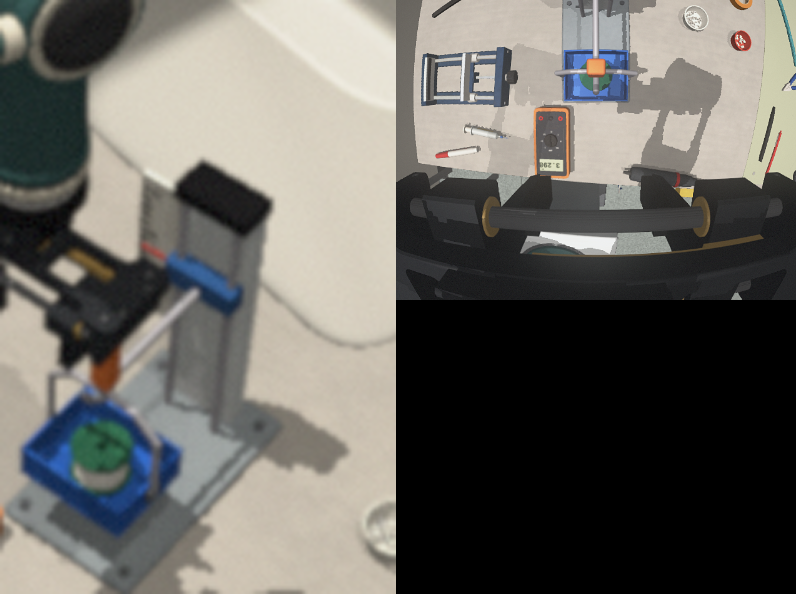

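The basket hangs free in the hook with the pointer partway down and the gripper clear. I'll let any sway die out before handing in.

```bash
python3 - <<'E'
from cell import env
import numpy as np
P=[]
for i in range(110):
    w=env.snapshot("wrist")
    if i%5==0: P.append(w["pixels"].astype(int))
print([int((abs(p-P[-1]).max(2)>25).sum()) for p in P[:-1]],env.sense()["time_s"])
E
```

```text
Traceback (most recent call last):
ValueError: 200 camera calls are used up
```

>>> play_rows:
  targets:
    - [0, 0, 0, 0, 0, 0]
    - [0, 0, 0, 0, 0, 0]
    - [0, 0, 0, 0, 0, 0]
    - [0, 0, 0, 0, 0, 0]
    - [0, 0, 0, 0, 0, 0]

```text
time_s: 26.75
tool_pos: [442.2, -78.7, 344.0]
ee_rot: [-0.0, 0.999, 0.041, -0.0]
wrist_force: [-0.7, 0.0, -0.6]
gripper_width: 61.8
finger_force: 0.0
```

>>> play_rows:
  targets:
    - [0, 0, 0, 0, 0, 0]
    - [0, 0, 0, 0, 0, 0]
    - [0, 0, 0, 0, 0, 0]
    - [0, 0, 0, 0, 0, 0]
    - [0, 0, 0, 0, 0, 0]

```text
time_s: 27.38
tool_pos: [442.2, -78.7, 344.0]
ee_rot: [0.0, 0.999, 0.041, 0.0]
wrist_force: [0.8, 0.6, -1.0]
gripper_width: 62.0
finger_force: 0.0
```

>>> play_rows:
  targets:
    - [0, 0, 0, 0, 0, 0]
    - [0, 0, 0, 0, 0, 0]
    - [0, 0, 0, 0, 0, 0]
    - [0, 0, 0, 0, 0, 0]
    - [0, 0, 0, 0, 0, 0]

```text
time_s: 28.0
tool_pos: [442.2, -78.7, 344.0]
ee_rot: [-0.0, 0.999, 0.041, 0.0]
wrist_force: [0.5, -0.1, 0.5]
gripper_width: 61.7
finger_force: 0.0
```

>>> play_rows:
  targets:
    - [0, 0, 0, 0, 0, 0]
    - [0, 0, 0, 0, 0, 0]
    - [0, 0, 0, 0, 0, 0]
    - [0, 0, 0, 0, 0, 0]
    - [0, 0, 0, 0, 0, 0]

```text
time_s: 28.62
tool_pos: [442.2, -78.7, 344.0]
ee_rot: [0.0, 0.999, 0.041, 0.0]
wrist_force: [-0.0, -0.4, -0.1]
gripper_width: 61.9
finger_force: 0.0
```

>>> play_rows:
  targets:
    - [0, 0, 0, 0, 0, 0]
    - [0, 0, 0, 0, 0, 0]
    - [0, 0, 0, 0, 0, 0]
    - [0, 0, 0, 0, 0, 0]
    - [0, 0, 0, 0, 0, 0]

```text
time_s: 29.25
tool_pos: [442.2, -78.7, 343.9]
ee_rot: [-0.0, 0.999, 0.041, -0.0]
wrist_force: [0.5, 0.2, -0.2]
gripper_width: 61.3
finger_force: 0.0
```

>>> play_rows:
  targets:
    - [0, 0, 0, 0, 0, 0]
    - [0, 0, 0, 0, 0, 0]
    - [0, 0, 0, 0, 0, 0]
    - [0, 0, 0, 0, 0, 0]
    - [0, 0, 0, 0, 0, 0]

```text
time_s: 29.88
tool_pos: [442.2, -78.7, 344.0]
ee_rot: [-0.0, 0.999, 0.041, -0.0]
wrist_force: [-0.5, -0.1, 0.4]
gripper_width: 61.3
finger_force: 0.0
```

```bash
python3 -c "
from cell import env
print(env.sense()['time_s']);print(env.job_done())"
```

```text
29.875
the job is handed in; nothing more can be done
None
```

The basket was hanging free in the hook (about 62 mm of pointer travel, roughly 0.5 kg) when I handed the job in at 29.9 s, the gripper clear and nothing seen knocked; the last pictures still showed slight movement, so I waited about 5 s without cameras (calls used up) and did not see it come to rest.

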